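# Roll the carrier into the test bay and hold the bayonet plug in its spring socket

## Task

Push the tray carrier along the roller track until it rests against the end stop of the bay. Then take the bayonet plug from its stand, press it straight down into the carrier's socket, pins through the notches, until its collar is on the rim, and twist it about a quarter turn clockwise (seen from above) to its stop. Springs would throw it out again, so finish still gripping it, pressed fully home and turned; leave the loose things on the bench alone.

Things in the scene. Friction and masses are not known exactly. Their poses are not given: they have to be found in the camera images.
- track: Fixed aluminium roller track, 400 mm along its y, 145 mm wide. Origin: centre of underside. Nine rollers, tops 31 mm up; side rails 125 mm apart inside, 41 mm high. The bay is the +y end: from y = 90 mm rails 61 mm high; end stop's face at y = 190 mm, 66 mm high. The last three rollers are braked (about 3 N together), so the carrier stays where pushed; the others turn freely.
- carrier: Loose grey open tray 120 x 120 mm, walls 45 mm high, 4 mm thick, 0.6 to 0.9 kg, on the rollers between the rails (2.5 mm play each side), axes along the track's. Origin: centre of underside; it is at y = 130 mm in the track's frame when against the stop. Push its -y wall. A round aluminium socket, 68 mm across, rim 60 mm above the underside, is fixed at its middle.
- socket (a point): Centre of the socket's mouth at rim height, z up, turned 45 degrees in the carrier. Hole 34 mm across with two notches 12 mm wide along this x axis, reaching 28 mm out, flange 8 mm thick. Below: sprung cross slot 11 mm wide, in line with the notches. The plug meets the spring with its origin 34 mm below this point; press 9.5 mm further, collar on rim. It can turn only after 7 mm.
- plug: Bayonet plug, upright, 83.5 mm tall. Origin: centre of lower end, z up. From below: tang 22 (x) by 8 mm, 10 high; round body 30 mm across; two pins 6 mm thick at z = 30 mm to +x and -x, tips 21 mm out; collar 54 mm across, z = 43.5 to 48.5; above it a black wing grip, 44 mm along x, 22 mm thick: grip it across y. A half turn makes no difference. Hangs by its collar in the stand.
- stand: Fixed grey cup, 60 mm outside, 48 mm inside diameter, rim 50 mm high, on an 84 mm square base; holds the plug upright, the plug's origin 6.5 mm above the worktop. Origin: centre of underside. Lift the plug 50 mm to clear it.
- plunger (a joint): How far the socket's spring is pressed down, m: 0 at rest, 0.0095 with the plug's collar on the rim, about 0.007 if the turned plug is let rise against the flange. Spring 7 N at rest, 13 N home.
- rotor (a joint): Turn of the sprung cross slot, rad: 0 at rest, in line with the notches; grows clockwise seen from above; hard stop at 1.40. The plug has about 0.14 rad of free play in it, so it turns about 1.5 rad from the notches. A return spring resists, 0.03 N m at first, 0.15 N m at the stop.
- timer: Bystander: white desk timer, 48 x 62 x 55 mm; origin at the centre of its underside.
- label_tape: Bystander: roll of white tape lying flat, 62 mm across, 19 mm high; origin at the centre of its underside.
- vial_4: Bystander: small vial with white cap, 34 mm across, 60 mm high; origin at the centre of its underside.
- marker_black: Bystander: black marker pen lying on the worktop, 135 mm long, 17 mm thick; origin at the centre of its underside.
Mind the look-alikes: they are no part of the job. What is shaped like the plug but orange is not meant.

How it is judged (in metres and radians):
On the way, in this order (a step that is already met when the one before it is completed fails the run):
1. the carrier rests in the bay against the end stop, the plug not yet in it (y of carrier in the frame of track above 0.124 m and linear speed of carrier below 0.02 m/s and horizontal distance between plug and socket above 0.05 m), for 0.2 s.
2. the plug is pressed down in the socket, not yet turned (value of joint plunger above 0.0065 m and value of joint rotor below 0.6 rad and horizontal distance between plug and socket below 0.006 m and y of carrier in the frame of track above 0.122 m), for 0.1 s.
At the end, for the whole second after the job is handed in: Carrier level in the bay, within 8 mm of the stop; plug upright in the socket (5 mm, 0.09 rad), plunger at least 7.7 mm down, rotor past 1.25 rad, and the fingers still gripping the plug with 2 N or more (y of carrier in the frame of track above 0.122 m and angle between carrier's own z axis and vertical below 0.06 rad and value of joint plunger above 0.0077 m and value of joint rotor above 1.25 rad and z of plug in the frame of socket below -0.0412 m and horizontal distance between plug and socket below 0.005 m and angle between plug's own z axis and vertical below 0.09 rad and contact force between the fingers and plug above 2 N); the arm keeps its last pose, push and grip.
It fails at once if a loose bystander is moved by more than 30 mm (distance of any of timer, label_tape, vial_4, marker_black from where it was at the start of the episode above 0.03 m).
It fails at once if the carrier is tipped (angle between carrier's own z axis and vertical above 0.2 rad).
It also fails if it takes over 69 s, if anything falls off the work surface, if the arm or the gripper's body presses on something with over 40 N, if the wrist force passes 120 N, or if a joint passes its speed limit or range.

## Robot

A 6-joint arm with a two-finger parallel gripper is mounted at the origin on a cart in front of the work surface, level with it; the furniture and walls round the work are solid. World frame = base frame: x ahead of the robot, y to its left, z up, the work surface at z = 0. Lengths are in mm, angles in rad, forces in N, time in s.
With the tool pointing down it reaches from about 350 to 975 mm from the base axis. Payload 7.1 kg.
Tool frame: the origin (TCP) lies midway between the tips of the shut fingers; the grasp point (between the pads) lies 19 mm behind it; z points along the fingers, y is the line along which they close (so a half turn about z gives the same grasp; the last joint's range is limited). The gripper opens to 88 mm and grips with 3 to 60 N. Pads are 20 mm wide; open, the fingers measure 115 mm over their backs; the gripper's body (75 mm by 178 mm) begins 61 mm behind the grasp point.
Start: joints at [1.081, 0.423, 1.63, -0, 1.089, -0.019], TCP at [283.467, 557.002, 222.675] pointing down, gripper open.
Joint ranges: [-3, 3], [-0.9, 2.11], [0.09, 2.58], [-1.31, 4.45], [0.11, 2.69], [-2.54, 2.54]. Speed limits (rad/s): [2.39, 2.39, 3.01, 3.14, 3.14, 3.14].

## Interface

Orientations are given as a rotation vector (axis times angle).
In Python, from workcell import status, eyes, ticket gives the robot as it stands.
- The arm moves only by the shell command python3 -m jog 'ROWS' [OPENING]. ROWS is a JSON list of rows, 1 to 5 of them, each of 6 numbers: dx, dy, dz in mm, then a rotation vector rx, ry, rz in rad; each row shifts and turns the commanded pose from where the row before left it, along the tool's axes as they then stand; what a row does not reach is not made up. A row lasts 1/12 s, in which the tool goes at most 41.7 mm and 0.125 rad, less where a joint would pass 70% of its speed; a pose out of reach is approached as far as the arm can. OPENING is the finger opening in mm, set as the command begins (- or left out keeps the last). The fingers move at their own pace and stop on an object; the grip force is fixed at half the most. Time passes only in rows, so rows that do not move let the fingers close. It prints the time, the measured TCP pose, the force, the opening and the grip force at its end.
- status.get_obs(): the state, without advancing time (a new reading comes with each control period).
- eyes.get_image(name): name is "side" or "top"; returns a dict with "img" (480x640x3 uint8, red, green, blue), "range_z" (480x640 float32, mm along the optical axis (not along the pixel's ray), 0 where there is no reading), "fx", "fy", "cx", "cy" (pixels), "k1" (the pictures are not rectified: a ray, as slopes to the right and down, at radius r is drawn at 1 + k1 r^2 times it, then the intrinsics apply), "R" (3x3) and "t" (3): a world point X has camera coordinates R X + t. Camera axes: x right, y down, z forward; pixel columns grow to the right and rows downward; lengths in mm; the calibration is good to about 2 mm. A picture is of the moment at which its call begins.
- ticket.close_job(): hands the job in; it is judged then, once.
The state is a dict: "t": time; "qpos": joint angles; "qvel": joint speeds; "joint_torque": joint torques, N m; "ee_pos": TCP position; "orientation": TCP orientation; "ft_force": force on the tool from outside, world axes, zero at the start; "moment": the same for the moment, N m; "width": finger opening in mm; "grasp_force": force on a finger pad.
Only numpy, scipy, OpenCV 4.12 (cv2) and the standard library are available. Lean on these libraries where they do the work, as an engineer would, in place of code of your own. Each camera call takes 0.05 s, during which the arm holds its last target. There are 200 camera calls.

## Working session

There is one attempt and no reset: what is moved stays moved. The work goes in short steps, Python scripts to look and compute and a shell command to move; the robot and the scene stay as the last step left them, time stands still between calls to the robot, and variables do not carry over. Pictures are saved under pics/ and viewed, at most 10 in all, crops included, and the job is handed in when it is done.

```bash
mkdir -p pics; ls; python3 - <<'E'
from workcell import status, eyes
import cv2,numpy as np
o=status.get_obs(); print(o)
for n in("top","side"):
    d=eyes.get_image(n); cv2.imwrite(f"pics/{n}0.png",d["img"][...,::-1]); np.savez(f"pics/{n}0.npz",**d)
    print(n,{k:d[k] for k in("fx","fy","cx","cy","k1")},d["R"].tolist(),d["t"])
E
```

```text
pics
{'t': 0.0, 'qpos': array([ 1.08100267e+00,  4.23783199e-01,  1.63067837e+00, -9.43440897e-06,
        1.08858142e+00, -1.89941125e-02]), 'qvel': array([-0.00055414, -0.00081106,  0.00136865,  0.00081006, -0.00120556,
       -0.00059044]), 'joint_torque': array([-1.97099365e-05, -5.44623256e+01, -2.73670381e+01,  6.43417309e-02,
        2.27750785e-02, -1.46809293e-04]), 'ee_pos': array([283.22060107, 556.53777806, 221.94224531]), 'orientation': array([-7.32629035e-01, -3.05460502e+00,  2.20792222e-03]), 'ft_force': array([-0.21767825,  0.25175073,  0.08341383]), 'moment': array([-0.01105587, -0.02642472,  0.00877531]), 'grasp_force': 0.0, 'width': 87.9857547034431}
top {'fx': 484.1882650518146, 'fy': 484.1882650518146, 'cx': 323.01120601959377, 'cy': 232.43208761701572, 'k1': -0.005840686351474572} [[-0.011757866290017963, -0.9997417155803235, -0.019448771396090254], [-0.9926490672332814, 0.014013073603197472, -0.12021423829599917], [0.1204557258962892, 0.01789234184512165, -0.9925574452907475]] [  37.80541012  555.71488616 1205.91330187]
side {'fx': 563.4710769050757, 'fy': 563.4710769050757, 'cx': 324.11316965711944, 'cy': 238.70512880087875, 'k1': 0.047248449905799475} [[-0.07668629090804488, -0.9970146340160905, -0.009001796738871288], [-0.7877185893821613, 0.06611799500354285, -0.6124768033799235], [0.6112435167169828, -0.0398776916893736, -0.7904373048996249]] [  43.50399431  487.82665192 1227.13622062]
```

View pics/top0.png

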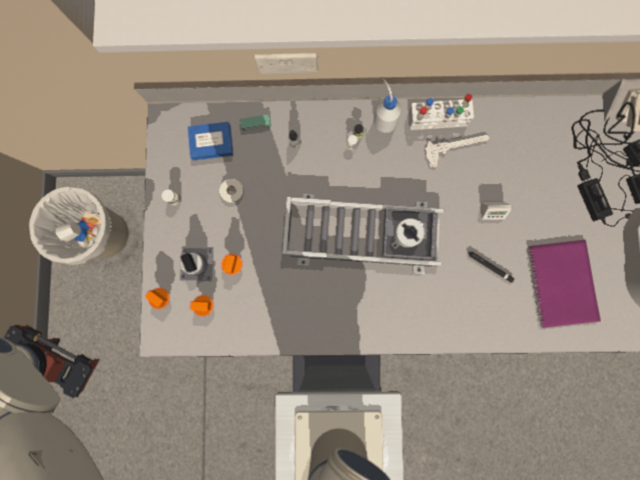

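View pics/side0.png

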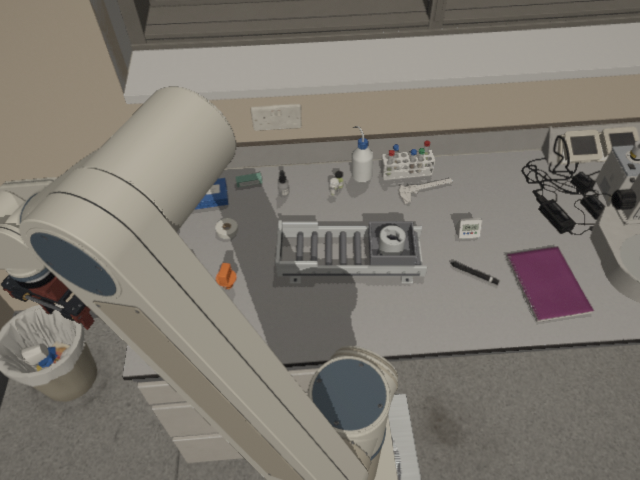

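The top view shows the carrier at the right end of the track (cols 388-437, rows 207-257). The high-railed bay is at the left end (cols 285-327), so the push goes left. The true plug is dark and sits in the grey stand at about (192, 263); the orange ones are decoys.

```bash
cat > h.py <<'E'
import numpy as np,cv2
from workcell import status,eyes
def grab(n,f=None):
    d=eyes.get_image(n)
    if f: cv2.imwrite(f"pics/{f}.png",d["img"][...,::-1])
    return d
def K(d): return np.array([[d["fx"],0,d["cx"]],[0,d["fy"],d["cy"]],[0,0,1.]]), np.array([float(d["k1"]),0,0,0,0])
def plane(d,uv,z):
    "pixels -> world points at height z"
    k,c=K(d); s=cv2.undistortPoints(np.float64(uv).reshape(-1,1,2),k,c)[:,0]
    r=np.c_[s,np.ones(len(s))]@d["R"]; o=-d["R"].T@d["t"]
    return o+r*((z-o[2])/r[:,2])[:,None]
def cloud(d):
    "world point for every pixel from the depth"
    k,c=K(d); v,u=np.mgrid[:480,:640]; s=cv2.undistortPoints(np.float64(np.dstack([u,v])).reshape(-1,1,2),k,c)[:,0]
    p=np.c_[s,np.ones(len(s))]*d["range_z"].reshape(-1,1)
    return ((p-d["t"])@d["R"]).reshape(480,640,3)
def pix(d,X):
    k,c=K(d); return cv2.projectPoints(np.float64(X).reshape(-1,1,3),cv2.Rodrigues(d["R"])[0],np.float64(d["t"]),k,c)[0][:,0]
E
python3 - <<'E'
from h import *
d=dict(np.load("pics/top0.npz")); im=d["img"][...,::-1]
a=cv2.resize(im[185:285,275:455],None,fx=4.4,fy=4.4,interpolation=cv2.INTER_CUBIC)[:, :792]
b=cv2.resize(im[235:310,145:255],None,fx=2,fy=2,interpolation=cv2.INTER_CUBIC)
out=np.zeros((590,792,3),np.uint8); out[:440]=a; out[440:590,:220]=b
cv2.imwrite("pics/crop0.png",out)
P=cloud(d)
for v in (198,201,204,215,232,262):
    print(v,[(u,*P[v,u].round().astype(int)) for u in range(282,448,8)])
for v in range(248,280,4): print(v,[tuple(P[v,u].round().astype(int)) for u in range(180,216,4)])
E
```

```text
198 [(282, np.int64(654), np.int64(139), np.int64(0)), (290, np.int64(641), np.int64(112), np.int64(63)), (298, np.int64(642), np.int64(92), np.int64(60)), (306, np.int64(641), np.int64(72), np.int64(63)), (314, np.int64(651), np.int64(54), np.int64(7)), (322, np.int64(652), np.int64(33), np.int64(1)), (330, np.int64(652), np.int64(12), np.int64(-2)), (338, np.int64(652), np.int64(-10), np.int64(0)), (346, np.int64(651), np.int64(-31), np.int64(2)), (354, np.int64(651), np.int64(-52), np.int64(-1)), (362, np.int64(651), np.int64(-73), np.int64(0)), (370, np.int64(650), np.int64(-94), np.int64(2)), (378, np.int64(651), np.int64(-116), np.int64(-4)), (386, np.int64(649), np.int64(-136), np.int64(4)), (394, np.int64(649), np.int64(-158), np.int64(1)), (402, np.int64(649), np.int64(-179), np.int64(0)), (410, np.int64(649), np.int64(-200), np.int64(-1)), (418, np.int64(648), np.int64(-221), np.int64(1)), (426, np.int64(647), np.int64(-241), np.int64(5)), (434, np.int64(647), np.int64(-263), np.int64(2)), (442, np.int64(647), np.int64(-284), np.int64(0))]
201 [(282, np.int64(646), np.int64
[... 7941 characters left out ...]
 np.int64(56)), (np.int64(458), np.int64(360), np.int64(55)), (np.int64(458), np.int64(350), np.int64(52)), (np.int64(459), np.int64(343), np.int64(43)), (np.int64(460), np.int64(342), np.int64(10)), (np.int64(460), np.int64(331), np.int64(9)), (np.int64(460), np.int64(321), np.int64(7))]
276 [(np.int64(451), np.int64(407), np.int64(2)), (np.int64(450), np.int64(394), np.int64(7)), (np.int64(450), np.int64(385), np.int64(3)), (np.int64(450), np.int64(374), np.int64(6)), (np.int64(450), np.int64(364), np.int64(3)), (np.int64(450), np.int64(352), np.int64(8)), (np.int64(450), np.int64(341), np.int64(10)), (np.int64(450), np.int64(332), np.int64(6)), (np.int64(450), np.int64(323), np.int64(0))]
```

View pics/crop0.png

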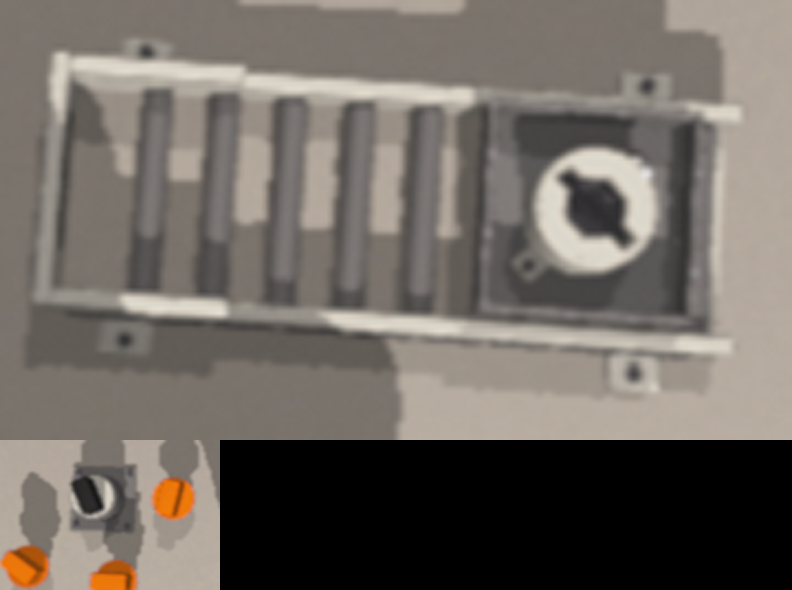

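The crop confirms it. The bay with its end stop is at the left, the carrier is at the right end with its wall at crop x≈710, and the notches run from crop (570,178) to (628,240). The black wing of the plug is at crop (88,495).

```bash
cat > m.py <<'E'
from h import *
def meas(d):
    im=d["img"][...,::-1]; P=cloud(d); hsv=cv2.cvtColor(im,cv2.COLOR_BGR2HSV)
    return im,hsv,P
def blob(m,near,maxd=40):
    n,l,s,c=cv2.connectedComponentsWithStats(m.astype(np.uint8))
    ok=[i for i in range(1,n) if s[i,4]>15 and np.hypot(*(c[i]-near))<maxd]
    i=max(ok,key=lambda i:s[i,4]); return l==i
E
python3 - <<'E'
from m import *
d=dict(np.load("pics/top0.npz")); im,hsv,P=meas(d)
cr=lambda x,y:(275+(x+.5)/4.4-.5,185+(y+.5)/4.4-.5)
print("right ends z41",plane(d,[cr(740,112),cr(730,346)],41).round(1))
print("left corners z66",plane(d,[cr(53,53),cr(36,302)],66).round(1))
print("carrier -y wall outer corners z76",plane(d,[cr(714,107),cr(706,330),cr(480,98),cr(478,312)],76).round(1))
# socket
for lo in (150,170,190):
    m=blob((hsv[...,2]>lo)&(np.indices((480,640))[1]>398)&(np.indices((480,640))[1]<428)&(np.indices((480,640))[0]<252)&(np.indices((480,640))[0]>215),(410,232),12)
    cs,_=cv2.findContours(m.astype(np.uint8),0,1); (x,y),r=cv2.minEnclosingCircle(max(cs,key=len)); e=cv2.fitEllipse(max(cs,key=len))
    print("socket",lo,(x,y,r),plane(d,[(x,y),e[0]],91).round(1),e)
m=blob(hsv[...,2]<75,(410,232),8); v,u=np.nonzero(m); Q=plane(d,np.c_[u,v],91)[:,:2]; c=Q.mean(0); w,V=np.linalg.eigh(np.cov((Q-c).T)); print("hole",len(u),c.round(1),w,np.degrees(np.arctan2(V[1,1],V[0,1])))
print("plug hsv",hsv[256:272:3,180:206:3,2])
for hi in (40,55,70):
    m=blob(hsv[...,2]<hi,(190,262),10); v,u=np.nonzero(m); Q=plane(d,np.c_[u,v],90)[:,:2].astype(np.float32)
    print("grip",hi,len(u),Q.mean(0).round(1),cv2.minAreaRect(Q))
# collar
z=(P[...,2]>44)&(P[...,2]<65)&(abs(P[...,0]-480)<40)&(abs(P[...,1]-355)<40); print(z.sum())
E
```

```text
right ends z41 [[ 608.4 -275.5   41. ]
 [ 473.  -264.2   41. ]]
left corners z66 [[644.4 120.6  66. ]
 [501.6 130.6  66. ]]
carrier -y wall outer corners z76 [[ 605.7 -252.9   76. ]
 [ 480.2 -243.5   76. ]
 [ 612.8 -121.6   76. ]
 [ 491.9 -117.3   76. ]]
socket 150 (410.8565979003906, 232.71705627441406, 14.948320388793945) [[ 545.5 -184.2   91. ]
 [ 546.9 -184.    91. ]] ((410.73956298828125, 232.1501007080078), (25.86136817932129, 28.314056396484375), 19.650646209716797)
socket 170 (410.8811340332031, 232.26638793945312, 14.47404670715332) [[ 546.6 -184.3   91. ]
 [ 547.2 -183.6   91. ]] ((410.58905029296875, 232.016845703125), (25.459959030151367, 27.317508697509766), 11.161080360412598)
socket 190 (410.82977294921875, 232.08457946777344, 13.789023399353027) [[ 547.1 -184.2   91. ]
 [ 547.5 -183.5   91. ]] ((410.5415954589844, 231.9241485595703), (24.767898559570312, 26.583980560302734), 15.821588516235352)
hole 121 [ 547.8 -182. ] [40.12559283 95.2494828 ] -140.19321721409628
plug hsv [[124  39  43  28 105 148 184  76  71]
 [150  39  43  39  39 144 211 137  60]
 [182  61  43  45  25 120 208 171  66]
 [182 145  41  45  36  68 210 166  68]
 [168 194  46  44  43  31 205 123  73]
 [145 139 117  69 114 169 144  88  68]]
grip 40 47 [483.3 352. ] ((483.823974609375, 352.1847229003906), (39.933956146240234, 7.320885181427002), 24.225784301757812)
grip 55 158 [481.3 359.1] ((481.443359375, 358.9472351074219), (43.22542190551758, 22.9261474609375), 24.312063217163086)
grip 70 176 [481.2 359.2] ((481.3126525878906, 359.243408203125), (45.3054084777832, 24.186124801635742), 24.31709861755371)
243
```

```bash
cat > go.py <<'E'
import sys,numpy as np
from workcell import status
from scipy.spatial.transform import Rotation as R
def go(x=None,y=None,z=None,th=None):
    o=status.get_obs(); p=o["ee_pos"]; M=R.from_rotvec(o["orientation"]).as_matrix()
    cur=np.degrees(np.arctan2(M[1,1],M[0,1])); th=cur if th is None else th
    print("t %.2f pos %s th %.2f tilt %.4f F %s q6 %.2f w %.1f g %.1f"%(o["t"],p.round(1),cur,np.hypot(*M[:2,2]),o["ft_force"].round(1),o["qpos"][5],o["width"],o["grasp_force"]))
    rz=-np.radians((th-cur+180)%360-180); a=np.radians(th)
    D=np.array([p[0] if x is None else x,p[1] if y is None else y,p[2] if z is None else z])-p
    T=np.array([[np.sin(-a)*1,np.cos(a),0],[np.cos(a),np.sin(a),0],[0,0,-1]])  # cols tool x,y,z in world
    print("rz first %.3f then d %s"%(rz,(T.T@D).round(1)))
if __name__=="__main__": go(*[None if v=="-" else float(v) for v in sys.argv[1:]])
E
python3 go.py 540.2 -276.3 222 85.3
```

```text
t 0.10 pos [283.2 556.6 222. ] th 63.03 tilt 0.0014 F [ 0.6 -0.3 -0.1] q6 -0.02 w 87.9 g 0.0
rz first -0.389 then d [-324.3 -809.    -0. ]
```

```bash
M="python3 -m jog"
python3 -m jog '[[0,0,0,0,0,-0.097],[0,0,0,0,0,-0.097],[0,0,0,0,0,-0.097],[0,0,0,0,0,-0.098]]' 0
python3 -m jog '[[-13,-32.4,0,0,0,0],[-13,-32.4,0,0,0,0],[-13,-32.4,0,0,0,0],[-13,-32.4,0,0,0,0],[-13,-32.4,0,0,0,0]]'
python3 -m jog '[[-13,-32.4,0,0,0,0],[-13,-32.4,0,0,0,0],[-13,-32.4,0,0,0,0],[-13,-32.4,0,0,0,0],[-13,-32.4,0,0,0,0]]'
python3 -m jog '[[-13,-32.4,0,0,0,0],[-13,-32.4,0,0,0,0],[-13,-32.4,0,0,0,0],[-13,-32.4,0,0,0,0],[-13,-32.4,0,0,0,0]]'
python3 -m jog '[[-13,-32.4,0,0,0,0],[-13,-32.4,0,0,0,0],[-13,-32.4,0,0,0,0],[-13,-32.4,0,0,0,0],[-13,-32.4,0,0,0,0]]'
python3 -m jog '[[-13,-32.4,0,0,0,0],[-13,-32.4,0,0,0,0],[-13,-32.4,0,0,0,0],[-13,-32.4,0,0,0,0],[0,0,0,0,0,0]]'
python3 go.py 540.2 -276.3 45 85.3
```

```text
t: 0.43
ee_pos: [283.3, 556.7, 222.2]
orientation: [-0.121, -3.139, 0.001]
ft_force: [-0.5, 0.3, -0.1]
width: 64.6
grasp_force: 0.0
t: 0.85
ee_pos: [334.9, 388.6, 222.3]
orientation: [-0.128, -3.139, 0.001]
ft_force: [0.5, -0.4, 0.4]
width: 31.3
grasp_force: 0.0
t: 1.27
ee_pos: [386.5, 221.8, 222.5]
orientation: [-0.128, -3.139, 0.0]
ft_force: [0.3, 0.3, 0.1]
width: 0.9
grasp_force: 0.0
t: 1.68
ee_pos: [438.1, 55.0, 222.6]
orientation: [-0.128, -3.139, 0.0]
ft_force: [0.1, -0.6, 0.1]
width: 0.3
grasp_force: 0.0
t: 2.1
ee_pos: [489.6, -111.9, 222.5]
orientation: [-0.129, -3.139, -0.0]
ft_force: [0.5, -0.1, 0.1]
width: 0.3
grasp_force: 0.0
t: 2.52
ee_pos: [532.5, -248.6, 222.6]
orientation: [0.133, 3.137, -0.003]
ft_force: [0.3, -0.0, -0.1]
width: 0.3
grasp_force: 0.0
t 2.52 pos [ 532.5 -248.6  222.6] th 85.13 tilt 0.0029 F [ 0.3 -0.  -0.1] q6 -1.94 w 0.3 g 0.0
rz first -0.003 then d [-10.  -26.9 177.6]
```

```bash
python3 -m jog '[[-5,-13.5,0,0,0,0],[-5,-13.5,0,0,0,0],[0,0,30,0,0,0],[0,0,30,0,0,0],[0,0,30,0,0,0]]'
python3 -m jog '[[0,0,30,0,0,0],[0,0,30,0,0,0],[0,0,15,0,0,0],[0,0,12,0,0,0],[0,0,0,0,0,0]]'
python3 go.py 561.5 -15.7 45 85.3
python3 -c "
from h import *
d=grab('top'); print(pix(d,[[540,-275,45],[547,-184,91]]).round()); a=d['img'][185:285,275:475,::-1]
cv2.imwrite('pics/p1.png',cv2.resize(a,None,fx=3,fy=3))"
```

```text
t: 2.93
ee_pos: [539.1, -271.5, 132.2]
orientation: [0.127, 3.137, -0.001]
ft_force: [0.3, -0.5, -0.9]
width: 0.5
grasp_force: 0.0
t: 3.35
ee_pos: [537.4, -270.3, 43.3]
orientation: [-0.127, -3.135, -0.003]
ft_force: [0.1, -1.0, 0.6]
width: 0.4
grasp_force: 0.0
t 3.35 pos [ 537.4 -270.3   43.3] th 85.36 tilt 0.0040 F [ 0.1 -1.   0.6] q6 -1.98 w 0.4 g 0.0
rz first 0.001 then d [ -3.2 255.7  -1.7]
[[444. 237.]
 [411. 232.]]
```

View pics/p1.png

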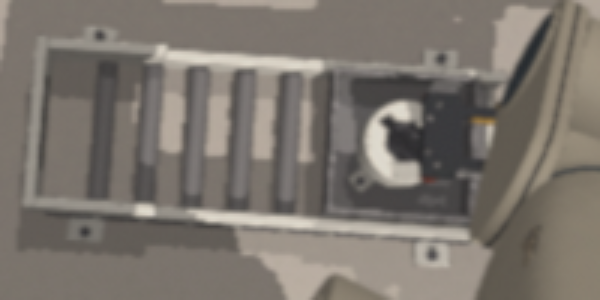

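The gripper is down behind the carrier's right wall, with its body over crop (430-470, 95-190). Pushing now.

```bash
python3 -m jog '[[-1,5,0,0,0,0],[-1,5,0,0,0,0],[-1,8,0,0,0,0],[0,10,0,0,0,0],[0,12,0,0,0,0]]'
python3 -m jog '[[0,12,0,0,0,0],[0,12,0,0,0,0],[0,12,0,0,0,0],[0,12,0,0,0,0],[0,12,0,0,0,0]]'
python3 -m jog '[[0,12,0,0,0,0],[0,12,0,0,0,0],[0,12,0,0,0,0],[0,12,0,0,0,0],[0,12,0,0,0,0]]'
python3 -m jog '[[0,12,0,0,0,0],[0,10,0,0,0,0],[0,8,0,0,0,0],[0,6,0,0,0,0],[0,6,0,0,0,0]]'
python3 -m jog '[[0,5,0,0,0,0],[0,5,0,0,0,0],[0,5,0,0,0,0],[0,4,0,0,0,0],[0,4,0,0,0,0]]'
python3 go.py 561.5 -15.7 45 85.3
```

```text
t: 3.82
ee_pos: [546.1, -231.4, 46.9]
orientation: [0.129, 3.136, -0.002]
ft_force: [1.0, -2.8, 2.2]
width: 0.8
grasp_force: 1.2
t: 4.23
ee_pos: [550.0, -170.4, 45.7]
orientation: [0.128, 3.139, -0.0]
ft_force: [0.9, -1.7, 2.3]
width: 0.4
grasp_force: 1.2
t: 4.65
ee_pos: [554.8, -110.9, 45.7]
orientation: [-0.128, -3.139, 0.0]
ft_force: [1.6, -2.8, 2.4]
width: 0.3
grasp_force: 1.7
t: 5.07
ee_pos: [558.1, -69.5, 45.6]
orientation: [-0.128, -3.139, 0.0]
ft_force: [1.2, -3.9, 1.0]
width: 0.8
grasp_force: 1.8
t: 5.48
ee_pos: [560.0, -47.0, 45.7]
orientation: [-0.129, -3.139, 0.0]
ft_force: [0.1, -4.1, 1.7]
width: 0.3
grasp_force: 2.2
t 5.48 pos [560.  -47.   45.7] th 85.30 tilt 0.0001 F [ 0.1 -4.1  1.7] q6 -1.59 w 0.3 g 2.2
rz first 0.000 then d [ 1.1 31.3  0.7]
```

```bash
python3 -m jog '[[0,5,0,0,0,0],[0,5,0,0,0,0],[0,5,0,0,0,0],[0,4,0,0,0,0],[0,3,0,0,0,0]]'
python3 -m jog '[[0,2,0,0,0,0],[0,2,0,0,0,0],[0,2,0,0,0,0],[0,0,0,0,0,0]]'
```

```text
t: 5.9
ee_pos: [561.8, -24.6, 45.7]
orientation: [-0.128, -3.139, -0.0]
ft_force: [1.4, -2.6, 0.6]
width: 0.3
grasp_force: 1.7
t: 6.23
ee_pos: [562.1, -18.8, 45.6]
orientation: [-0.128, -3.138, -0.001]
ft_force: [-0.3, -0.6, 0.4]
width: 0.3
grasp_force: 0.2
```

```bash
python3 -m jog '[[0,2,0,0,0,0],[0,2,0,0,0,0],[0,0,0,0,0,0]]'
python3 -m jog '[[0,2,0,0,0,0],[0,1,0,0,0,0],[0,0,0,0,0,0]]'
```

```text
t: 6.48
ee_pos: [562.3, -15.0, 45.5]
orientation: [-0.128, -3.138, -0.0]
ft_force: [0.8, -1.2, 0.7]
width: 0.5
grasp_force: 0.6
t: 6.73
ee_pos: [562.6, -12.3, 45.6]
orientation: [-0.128, -3.138, 0.0]
ft_force: [0.5, -2.2, 1.4]
width: 0.4
grasp_force: 1.2
```

```bash
python3 -m jog '[[0,2,0,0,0,0],[0,1,0,0,0,0],[0,0,0,0,0,0]]'
python3 -m jog '[[0,2,0,0,0,0],[0,1,0,0,0,0],[0,0,0,0,0,0]]'
python3 -c "
from h import *
d=grab('top'); a=d['img'][185:285,265:465,::-1]
cv2.imwrite('pics/p2.png',cv2.resize(a,None,fx=4,fy=4,interpolation=2))"
```

```text
t: 6.98
ee_pos: [562.7, -12.0, 45.6]
orientation: [-0.127, -3.138, 0.005]
ft_force: [-0.8, -20.0, 2.0]
width: 0.2
grasp_force: 9.9
t: 7.23
ee_pos: [562.7, -11.8, 45.7]
orientation: [-0.125, -3.138, 0.011]
ft_force: [-3.1, -37.4, 2.5]
width: 0.2
grasp_force: 18.7
```

View pics/p2.png

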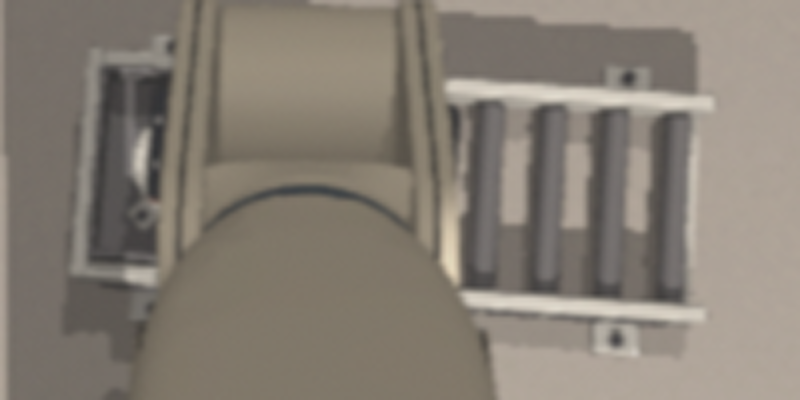

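The carrier is in the bay against the stop (37 N reaction), and the left wall meets the stop at crop x≈95. Backing off and moving to the plug.

```bash
python3 -m jog '[[0,-5,0,0,0,0],[0,-8,0,0,0,0],[0,-8,-10,0,0,0],[0,0,-30,0,0,0],[0,0,-30,0,0,0]]' 60
python3 -m jog '[[0,0,-30,0,0,0],[0,0,-30,0,0,0],[0,0,-20,0,0,0],[0,0,0,0,0,-0.12],[0,0,0,0,0,-0.12]]'
python3 -m jog '[[0,0,0,0,0,-0.12],[0,0,0,0,0,-0.12],[0,0,0,0,0,-0.026],[0,0,0,0,0,0]]'
python3 go.py 481.4 359 195 114.3
```

```text
t: 7.7
ee_pos: [560.2, -27.4, 115.7]
orientation: [-0.129, -3.135, -0.001]
ft_force: [0.3, 0.1, 0.3]
width: 30.2
grasp_force: 0.0
t: 8.12
ee_pos: [562.6, -27.0, 198.3]
orientation: [-0.257, 3.127, 0.0]
ft_force: [-0.1, -0.4, -0.3]
width: 59.4
grasp_force: 0.0
t: 8.45
ee_pos: [561.5, -26.9, 196.3]
orientation: [-0.663, 3.07, 0.001]
ft_force: [-0.4, -0.5, -0.4]
width: 59.7
grasp_force: 0.0
t 8.45 pos [561.5 -26.9 196.3] th 114.38 tilt 0.0005 F [-0.4 -0.5 -0.4] q6 -2.07 w 59.7 g 0.0
rz first 0.001 then d [-85.8 384.7   1.3]
```

```bash
python3 -m jog '[[-7.2,32.1,0,0,0,0],[-7.2,32.1,0,0,0,0],[-7.2,32.1,0,0,0,0],[-7.2,32.1,0,0,0,0],[-7.2,32.1,0,0,0,0]]'
python3 -m jog '[[-7.2,32.1,0,0,0,0],[-7.2,32.1,0,0,0,0],[0,0,0,0,0,0]]'
cat > p3.py <<'E'
import sys
from m import *
t=grab('top'); s=grab('side'); np.savez('pics/t_%s.npz'%sys.argv[1],**t); np.savez('pics/s_%s.npz'%sys.argv[1],**s)
out=[]
for d in(t,s):
    for X in([567,57,91],[481,359,90]):
        u,v=pix(d,X)[0].astype(int); print(u,v)
        u0,v0=max(0,u-30),max(0,v-25); out.append(cv2.resize(d['img'][v0:v0+50,u0:u0+60,::-1],(396,297),interpolation=2))
cv2.imwrite('pics/p_%s.png'%sys.argv[1],np.vstack([np.hstack(out[:2]),np.hstack(out[2:])]))
E
python3 p3.py a
```

```text
t: 8.87
ee_pos: [527.7, 135.3, 196.1]
orientation: [-0.659, 3.072, 0.001]
ft_force: [0.3, -0.3, 0.9]
width: 60.2
grasp_force: 0.0
t: 9.12
ee_pos: [514.0, 202.9, 196.2]
orientation: [-0.665, 3.07, 0.003]
ft_force: [-0.2, 0.2, -0.2]
width: 60.2
grasp_force: 0.0
311 225
188 262
302 234
185 269
```

View pics/p_a.png

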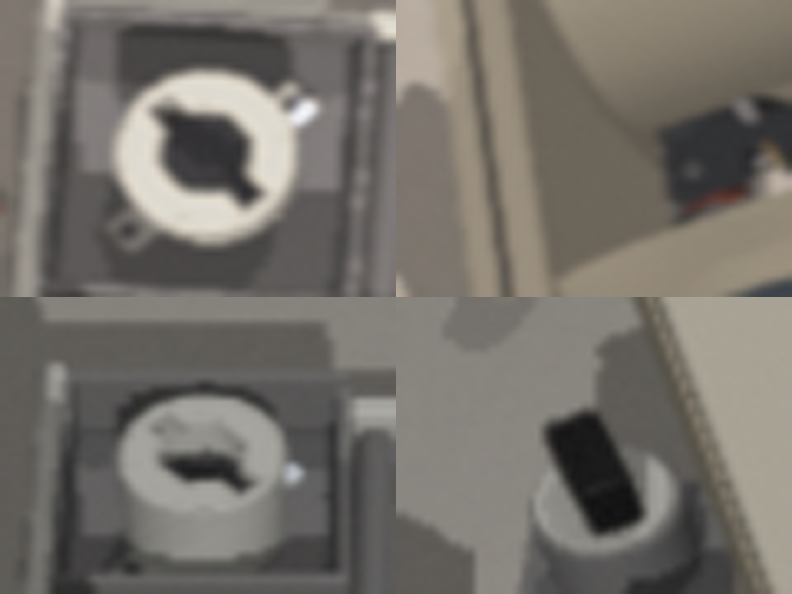

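The top view shows the socket rim centred at about crop (206,156), with the notches running from upper left to lower right. The side view shows the same rim at (203,458) and the plug's black wing, top face corners about (546,430), (594,409), (637,487), (585,497).

```bash
cat > sk.py <<'E'
import sys
from m import *
from scipy.optimize import least_squares
def socket(d,g,lo,z=91,r=34):
    u,v=pix(d,[*g,z])[0].astype(int); u0,v0=u-25,v-22
    S=8; c=cv2.resize(d['img'][v0:v0+44,u0:u0+50],None,fx=S,fy=S,interpolation=2); V=cv2.cvtColor(c,cv2.COLOR_RGB2HSV)[...,2]
    m=((V>lo)).astype(np.uint8); m=cv2.morphologyEx(m,cv2.MORPH_OPEN,np.ones((15,15)))
    n,l,s,ce=cv2.connectedComponentsWithStats(m); k=max((i for i in range(1,n)),key=lambda i:s[i,4]*(np.hypot(*(ce[i]-[25*S,22*S]))<60))
    cs=max(cv2.findContours((l==k).astype(np.uint8),0,1)[0],key=len)[:,0]
    Q=plane(d,(cs+.5)/S-.5+[u0,v0],z)[:,:2]
    f=least_squares(lambda p:np.hypot(*(Q-p[:2]).T)-p[2],[*g,r],loss='soft_l1',f_scale=.7); return f.x,(f.fun*1).std()
t=dict(np.load('pics/t_a.npz')); s=dict(np.load('pics/s_a.npz'))
for lo in(140,165,190): print('top',lo,socket(t,(567,57),lo))
for lo in(120,135,145): print('side',lo,socket(s,(567,57),lo))
# wing in side view
cr=np.array([(546,430),(594,409),(637,487),(585,497)])-[396,297]
Q=plane(s,cr/6.6+[155,244],90)[:,:2]; print(Q.round(1),Q.mean(0))
im,hsv,P=meas(s); b=blob(hsv[...,2]<40,(185,269),12); v,u=np.nonzero(b); print(len(u))
q=P[v,u]; q=q[(q[:,2]>86)&(q[:,2]<95)]; print(len(q),q.mean(0),cv2.minAreaRect(q[:,:2].astype(np.float32)))
# notch dir top
im,hsv,P=meas(t); b=blob(hsv[...,2]<85,(311,226),7); v,u=np.nonzero(b); Q=plane(t,np.c_[u,v],91)[:,:2]; w,V=np.linalg.eigh(np.cov(Q.T)); print(len(u),Q.mean(0),np.degrees(np.arctan2(V[1,1],V[0,1])))
# carrier/track axis: notch tips by eye
a=plane(t,np.array([(163,112),(250,195)])/6.6+[281,200],91)[:,:2]; print(a,np.degrees(np.arctan2(*(a[0]-a[1])[::-1])))
E
python3 sk.py
```

```text
top 140 (array([566.4581481 ,  56.5296096 ,  35.45382968]), np.float64(2.7395965699381937))
top 165 (array([566.63304149,  56.51435076,  34.25023179]), np.float64(2.6103572933868096))
top 190 (array([570.37082077,  52.80564389,  28.35330569]), np.float64(7.163854170144055))
side 120 (array([554.52810447,  58.67879067,  41.07085747]), np.float64(5.559227501942064))
side 135 (array([562.57579402,  57.46737139,  33.22165283]), np.float64(12.297661178683468))
side 145 (array([561.70449457,  59.86883437,  28.95592601]), np.float64(7.049137337013508))
[[498.6 379.9]
 [507.1 362.2]
 [468.7 343.1]
 [465.7 362.5]] [485.0303478  361.93194964]
141
92 [476.38232291 363.14922591  89.79698097] ((478.1214294433594, 363.93707275390625), (42.670021057128906, 19.011093139648438), 24.334407806396484)
127 [567.12254922  56.50638881] -136.86292806161933
[[588.03089815  71.61210517]
 [556.47573438  39.60224532]] 45.40984365703579
```

```bash
cat > tr.py <<'E'
from m import *
for f in ('top0','t_a'):
    d=dict(np.load(f'pics/{f}.npz')); P=cloud(d).reshape(-1,3)
    for side in(1,-1):
        for rep in range(1):
            x0=557-0.0814*72*-1*0
            # distance across track from axis
            u=np.array([.0814,.9967]); r=P[:,:2]-[556.9,-72]; a=r@u; c=r@[u[1],-u[0]]
            k=(P[:,2]>36)&(P[:,2]<46)&(abs(c-side*67.5)<14)&(abs(a)<(185 if f=='t_a' else 185))&(a<85)
        g=np.polyfit(a[k],c[k],1); print(f,side,k.sum(),g)
E
python3 tr.py
python3 go.py 481.3 360.3 195 114.3
```

```text
top0 1 380 [3.64313471e-03 6.65245350e+01]
top0 -1 421 [-4.36639191e-05 -6.73284710e+01]
t_a 1 414 [-1.41280082e-03  6.67562385e+01]
t_a -1 417 [ 2.07277033e-03 -6.74799154e+01]
t 9.22 pos [514.6 199.3 195.9] th 114.41 tilt 0.0001 F [ 0.1  0.1 -0.2] q6 -1.65 w 59.9 g 0.0
rz first 0.002 then d [-35.9 160.4   0.9]
```

```bash
python3 -m jog '[[-7.2,32.1,0,0,0,0],[-7.2,32.1,0,0,0,0],[-7.2,32.1,0,0,0,0],[-7.2,32.1,0,0,0,0],[-7.2,32.1,0,0,0,0]]'
python3 -m jog '[[0,0,0,0,0,0],[0,0,20,0,0,0],[0,0,20,0,0,0],[0,0,20,0,0,0],[0,0,0,0,0,0]]'
python3 go.py 481.3 360.3 60 114.3
python3 p3.py b
```

```text
t: 9.63
ee_pos: [482.1, 359.3, 195.9]
orientation: [0.657, -3.072, 0.0]
ft_force: [0.8, -0.2, 0.5]
width: 59.7
grasp_force: 0.0
t: 10.05
ee_pos: [480.4, 356.3, 132.2]
orientation: [0.657, -3.066, 0.004]
ft_force: [-1.0, -1.4, 0.2]
width: 60.1
grasp_force: 0.0
t 10.05 pos [480.4 356.3 132.2] th 114.20 tilt 0.0066 F [-1.  -1.4  0.2] q6 -1.37 w 60.1 g 0.0
rz first -0.002 then d [-2.5  3.3 72.2]
311 225
188 262
302 234
185 269
```

View pics/p_b.png

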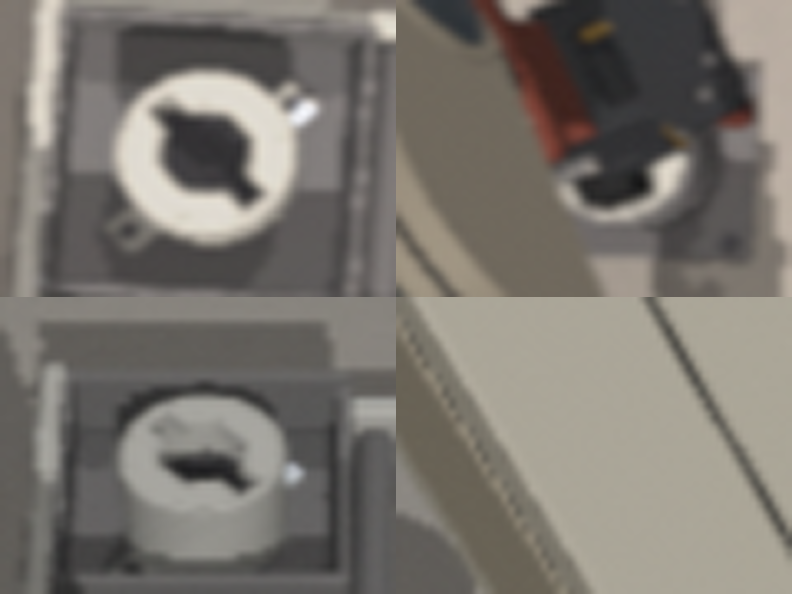

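In the top view the gripper sits squarely over the plug, with the black wing's end and white collar showing at crop (615,185) below the body. Descending.

```bash
python3 -m jog '[[0,0,0,0,0,0],[0,0,20,0,0,0],[0,0,20,0,0,0],[0,0,20,0,0,0],[0,0,8,0,0,0]]'
python3 -m jog '[[0,0,0,0,0,0],[0,0,0,0,0,0]]'
python3 go.py 481.3 360.3 60 114.3
```

```text
t: 10.57
ee_pos: [481.8, 358.8, 67.0]
orientation: [0.66, -3.071, 0.0]
ft_force: [-0.3, -1.2, 0.6]
width: 59.7
grasp_force: 0.0
t: 10.73
ee_pos: [482.4, 359.5, 68.6]
orientation: [-0.661, 3.07, 0.001]
ft_force: [0.5, 0.3, 0.4]
width: 59.8
grasp_force: 0.0
t 10.73 pos [482.4 359.5  68.6] th 114.29 tilt 0.0009 F [0.5 0.3 0.4] q6 -1.37 w 59.8 g 0.0
rz first -0.000 then d [0.7 1.2 8.6]
```

```bash
python3 -m jog '[[0.7,1,5,0,0,0],[0,0,3,0,0,0],[0,0,0,0,0,0]]'
python3 -m jog '[[0,0,0,0,0,0],[0,0,0,0,0,0],[0,0,0,0,0,0],[0,0,0,0,0,0],[0,0,0,0,0,0]]' 0
python3 -m jog '[[0,0,0,0,0,0],[0,0,0,0,0,0],[0,0,0,0,0,0]]'
python3 go.py
```

```text
t: 10.98
ee_pos: [480.8, 360.1, 59.9]
orientation: [-0.662, 3.071, 0.0]
ft_force: [-0.2, -0.7, -0.5]
width: 59.9
grasp_force: 0.0
t: 11.4
ee_pos: [480.9, 360.0, 59.8]
orientation: [-0.661, 3.071, 0.0]
ft_force: [-0.1, -0.3, -0.7]
width: 29.9
grasp_force: 0.0
t: 11.65
ee_pos: [480.8, 360.1, 59.8]
orientation: [-0.661, 3.071, 0.0]
ft_force: [-0.4, 1.5, 0.7]
width: 22.0
grasp_force: 30.0
t 11.65 pos [480.8 360.1  59.8] th 114.30 tilt 0.0003 F [-0.4  1.5  0.7] q6 -1.37 w 22.0 g 30.0
rz first -0.000 then d [0. 0. 0.]
```

```bash
python3 -m jog '[[0,0,-10,0,0,0],[0,0,-25,0,0,0],[0,0,-35,0,0,0],[0,0,-35,0,0,0],[0,0,-35,0,0,0]]'
python3 -m jog '[[0,0,0,0,0,-0.1],[0,0,0,0,0,-0.1],[0,0,0,0,0,-0.079],[0,0,0,0,0,0]]'
python3 go.py 567 57.2 200 130.3
```

```text
t: 12.07
ee_pos: [480.4, 359.5, 201.4]
orientation: [0.661, -3.07, 0.001]
ft_force: [0.3, 0.0, -1.5]
width: 21.8
grasp_force: 30.0
t: 12.4
ee_pos: [480.7, 359.8, 200.5]
orientation: [-1.086, 2.947, -0.0]
ft_force: [0.5, -0.5, -1.1]
width: 21.7
grasp_force: 30.0
t 12.40 pos [480.7 359.8 200.5] th 130.45 tilt 0.0005 F [ 0.5 -0.5 -1.1] q6 -1.65 w 21.7 g 30.0
rz first 0.003 then d [ 129.9 -286.6    0.5]
```

```bash
python3 -m jog '[[13,-28.7,0,0,0,0],[13,-28.7,0,0,0,0],[13,-28.7,0,0,0,0],[13,-28.7,0,0,0,0],[13,-28.7,0,0,0,0]]'
python3 -m jog '[[13,-28.7,0,0,0,0],[13,-28.7,0,0,0,0],[13,-28.7,0,0,0,0],[13,-28.7,0,0,0,0],[13,-28.7,0,0,0,0]]'
python3 -m jog '[[0,0,15,0,0,0],[0,0,15,0,0,0],[0,0,0,0,0,0],[0,0,0,0,0,0]]'
python3 go.py 567 57.2 170 130.3
python3 - <<'E'
from h import *
o=[]
for n in('side','top'):
    d=grab(n); np.savez(f'pics/{n}_c.npz',**d); u,v=pix(d,[567,57,120])[0].astype(int); print(u-40,v-35); o.append(cv2.resize(d['img'][v-35:v+45,u-40:u+40,::-1],(400,400),interpolation=2))
cv2.imwrite('pics/p_c.png',np.hstack(o))
E
```

```text
t: 12.82
ee_pos: [523.9, 207.0, 199.8]
orientation: [1.078, -2.95, 0.0]
ft_force: [-0.3, -1.0, -1.5]
width: 22.4
grasp_force: 30.0
t: 13.23
ee_pos: [567.2, 55.3, 199.9]
orientation: [1.077, -2.951, -0.0]
ft_force: [0.7, 0.5, -0.9]
width: 21.9
grasp_force: 30.0
t: 13.57
ee_pos: [566.5, 56.7, 169.2]
orientation: [1.078, -2.948, -0.001]
ft_force: [-0.6, 0.2, -1.0]
width: 21.7
grasp_force: 30.0
t 13.57 pos [566.5  56.7 169.2] th 130.18 tilt 0.0022 F [-0.6  0.2 -1. ] q6 -2.19 w 21.7 g 30.0
rz first -0.002 then d [-0.7  0.  -0.8]
262 192
271 188
```

View pics/p_c.png

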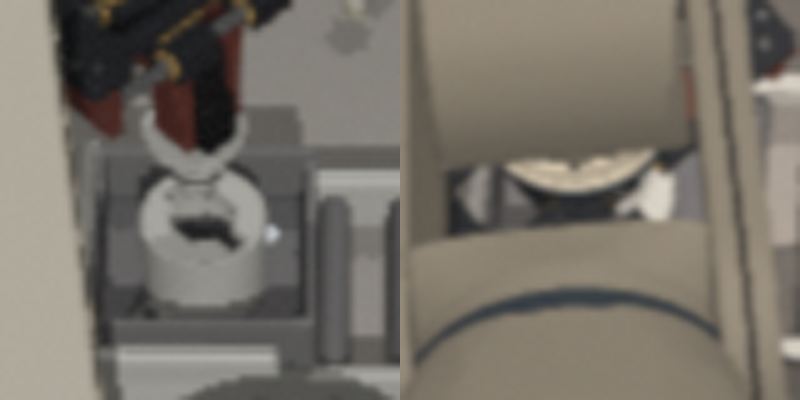

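In the side view the white collar spans cols 141-247 with its lowest point at row 183. The socket rim spans cols 139-267, centre about (203,223). I'll compare both with their projected circles.

```bash
python3 - <<'E'
from h import *
d=dict(np.load('pics/side_c.npz')); a=np.linspace(0,6.283,361)
def ring(c,z,r): 
    q=(pix(d,np.c_[c[0]+r*np.cos(a),c[1]+r*np.sin(a),0*a+z])-[262,192]+.5)*5; return q.min(0).round(1),q.max(0).round(1)
for z in(164.4,159.4): print('collar',z,ring((566.5,56.7),z,27))
print('rim',ring((567,57.2),91,34)); 
g=cv2.cvtColor(d['img'],cv2.COLOR_RGB2GRAY)
for v in(216,219,222,225): print(v,g[v,284:322])     # collar rows, image rows
for v in(236,240,244): print(v,g[v,284:322])
u=int((203)/5+262); print('col',g[218:262,300])
E
```

```text
collar 164.4 (array([147. ,  87.8]), array([252.6, 168.8]))
collar 159.4 (array([147.5,  94.1]), array([252.8, 175. ]))
rim (array([140.5, 166.3]), array([268.3, 266.7]))
216 [ 49  52  69  86  92  98 127 147 121  64  45  43  44  46  46  49  42  21
  21  20  18  21  19  21  41  96 127 113  94  94  94  93  94  92  92  91
  94 101]
219 [ 68  78  87  91  92  94 111 132 139 133 116  81  57  46  46  49  42  28
  22  19  19  18  22  35  78 118 122 100  94  94  93  92  92  94  93  93
  93  95]
222 [ 99 100 100  99  99 100 100 105 120 134 138 140 139 133 115  97 106 113
  89  59  69 103 129 137 134 116 104 101 100 101 101 101 100  99 100 101
 100 100]
225 [ 85  87  87  87  87  86  85  78  65  65  78  96 116 137 142 143 144 144
 148 149 142 138 128  90  63  55  62  72  84  86  87  87  87  87  87  86
  87  87]
236 [ 80  80  80  81  84 101 138 161 164 165 164 147 106  76  62  54  53  59
  57  57  57  53  65  87 120 153 165 165 166 164 148 116  98  84  81  80
  80  71]
240 [ 95  97  98  98  97  94  99 126 143 142 141 140 140 140 136 121 109 114
 124 125 124 113  79  50  49  75 113 146 154 137 122 134 136 111  99  99
  98  83]
244 [ 97  96  98  98  98  96  95  99 110 119 127 133 135 139 142 144 145 140
 134 134 141 147 148 147 143 142 136 132 127 118 105  98  98  98  99  99
  98  82]
col [ 42  42  44  60 106 131 138 144 134 135 102 137 137 138 145 147 141  96
  53  37  34  53 109 135 139 140 145 144 141 142 141 141 142 143 140 104
  84  82  96  92  87  87  94 134]
```

```bash
python3 - <<'E'
from h import *
a=np.linspace(0,6.283,721)
def ring(d,c,z,r): return pix(d,np.c_[c[0]+r*np.cos(a),c[1]+r*np.sin(a),0*a+z])
def at(q,u): # rows where ring crosses column u
    s=np.abs(q[:,0]-u)<.25; return q[s,1].min().round(2),q[s,1].max().round(2)
s=dict(np.load('pics/s_a.npz')); g=cv2.cvtColor(s['img'],cv2.COLOR_RGB2GRAY)
for u in(300,302,304):
    print('s_a col',u,'pred outer',at(ring(s,(567,57.2),91,34),u),'hole',at(ring(s,(567,57.2),91,17),u),g[220:262,u])
q=ring(s,(567,57.2),91,34); print('pred u ext',q.min(0),q.max(0)); print(g[232,284:324],g[234,284:324])
t=dict(np.load('pics/top_c.npz')); g=cv2.cvtColor(t['img'],cv2.COLOR_RGB2GRAY)
q=ring(t,(566.5,56.7),164.4,27); print('top collar pred',q.min(0),q.max(0),'rows@',[(u,at(q,u)[1]) for u in(298,302,306,310,314,318)])
for u in(298,302,306,310,314,318): print(u,g[216:232,u])
for v in (220,222,224): print(v,g[v,286:330])
E
```

```text
s_a col 300 pred outer (np.float64(224.96), np.float64(244.74)) hole (np.float64(230.03), np.float64(239.48)) [ 93  97  99  87  62  87 150 163 164 161 147 139 145 145 139  95  54  37
  33  59 128 158 163 164 162 147 140 140 141 140 141 143 139 104  84  86
 100  93  86  85  95 136]
s_a col 302 pred outer (np.float64(224.77), np.float64(244.85)) hole (np.float64(229.68), np.float64(239.72)) [ 94  97  98  69  55  96 152 162 161 161 152 147 146 143 128  85  56  39
  31  65 146 162 164 163 152 150 146 143 144 144 145 145 140 105  83  87
 101  92  87  85  94 136]
s_a col 304 pred outer (np.float64(224.79), np.float64(244.74)) hole (np.float64(229.76), np.float64(239.56)) [ 93  97  99  77  58  90 151 163 163 158 147 143 143 144 132  88  55  40
  33  71 147 163 164 164 159 148 144 143 145 145 145 145 140 105  82  86
 100  91  87  86  90 136]
pred u ext [289.59869152 224.75354134] [315.15864735 244.84577215]
[ 72  77  78  76  77  73  95 138 158 163 160 149 138 138 141 142 145 146
 146 145 143 139 131 135 150 161 164 165 163 157 134  88  78  77  77  77
  76  67  54  85] [ 77  78  80  80  81  92 130 159 163 164 162 155 143 137 139 141 139 139
 128 117 132 137 135 125 119 145 163 164 164 163 147 107  82  80  80  80
  80  70  57  85]Traceback (most recent call last):
  File "<stdin>", line 11, in <module>
  File "<stdin>", line 5, in at
    return umr_minimum(a, axis, None, out, keepdims, initial, where)
ValueError: zero-size array to reduction operation minimum which has no identity
```

```bash
python3 - <<'E'
from h import *
a=np.linspace(0,6.283,721)
def ring(d,c,z,r): return pix(d,np.c_[c[0]+r*np.cos(a),c[1]+r*np.sin(a),0*a+z])
t=dict(np.load('pics/top_c.npz')); g=cv2.cvtColor(t['img'],cv2.COLOR_RGB2GRAY)
q=ring(t,(566.5,56.7),164.4,27); print('top collar pred',q.min(0),q.max(0),(q.min(0)+q.max(0))/2)
q=ring(t,(567,57.2),91,34); print('top rim pred',q.min(0),q.max(0))
for u in range(292,326,3): print(u,g[214:232,u])
for v in (218,220,222,224): print(v,g[v,286:330])
E
```

```text
top collar pred [298.75527446 209.68535466] [322.25174961 232.96247718] [310.50351203 221.32391592]
top rim pred [297.76816139 211.66055607] [325.53669629 239.1969794 ]
292 [103 100  98  97  93  92 106 126  94  78  94 101 103 104 100  88  84  84]
295 [102 100  97  95  94 103 135 166 171 135  77  54  75 101 109  93  85  85]
298 [101  98  97  94  93 110 154 179 175 181 160  94  41  34  44  58  66  58]
301 [101  98  96  94  91  98 145 192 176 173 179 147  84  45  50  51  50  50]
304 [100  97  96  94  93  95 121 157 167 171 182 175 112  51  44  48  47  50]
307 [ 99  97  95  93  93  99 121 155 166 172 179 169 109  50  43  46  47  50]
310 [ 99  97  95  92  95 136 185 176 170 182 189 139  74  44  46  48  48  56]
313 [ 98  96  94  92  98 127 162 169 181 185 144  87  57  54  59  72  68  76]
316 [ 97  95  94  99 126 155 170 183 171 122  66  52  80 123 161 161 124  91]
319 [ 97  95  93 104 138 161 152 113  95 116 134 151 173 186 192 179 145 111]
322 [ 96  95  92  90  85  69  78 117 163 196 207 209 210 210 210 210 210 196]
325 [ 97  95  91  80  59  51  56  81 123 160 174 173 170 171 165 154 140 132]
218 [ 95  95  96  95  95  94  93  94  94  94  93  93  93  93  93  91  91  91
  93  93  93  93  93  94  95  96  95  98 112 123 126 127 127 138 144 123
  85  61  58  59  59  58  68  83]
220 [ 92  97  95  89  85  89 106 124 130 135 143 148 154 161 157 145 142 139
 121 100 102 121 138 164 185 186 174 162 160 165 170 173 170 152 115  89
  78  61  51  56  75  99 115 118]
222 [121 133 117  85  64  66  94 130 160 171 173 176 175 174 176 176 179 178
 167 153 153 166 170 170 170 167 170 181 187 186 171 143 108  95 126 163
 163 132 122 123 118 119 120 119]
224 [138 130 107  78  61  76  94  89  70  77 108 136 160 177 185 179 176 179
 182 177 175 179 185 188 189 180 162 144 123  93  66  50  77 134 173 196
 207 208 202 174 133 119 119 118]
```

```bash
python3 -m jog '[[1.5,0,5,0,0,0],[0,0,10,0,0,0],[0,0,5,0,0,0],[0,0,0,0,0,0],[0,0,0,0,0,0]]'
python3 go.py 565.5 55.9 149 130.3
python3 - <<'E'
from h import *
from workcell import status
p=status.get_obs()['ee_pos']; a=np.linspace(0,6.283,721); d=grab('side'); g=cv2.cvtColor(d['img'],cv2.COLOR_RGB2GRAY); np.savez('pics/side_d.npz',**d)
u,v=pix(d,[567,57,110])[0].astype(int); cv2.imwrite('pics/p_d.png',cv2.resize(d['img'][v-30:v+30,u-40:u+40,::-1],(800,600),interpolation=2)); print(u-40,v-30)
for dz,r in((-48.5+53.3-0,27),(53.3-43.5,27)):
    z=p[2]-53.3+48.5 if dz<6 else p[2]-dz; q=pix(d,np.c_[p[0]+r*np.cos(a),p[1]+r*np.sin(a),0*a+z]); print(z,q.min(0),q.max(0),(q.min(0)+q.max(0))/2)
for v in range(220,236,2): print(v,g[v,286:318])
E
```

```text
t: 14.08
ee_pos: [565.7, 56.1, 149.1]
orientation: [1.082, -2.948, -0.001]
ft_force: [1.1, -0.3, -1.3]
width: 21.7
grasp_force: 30.0
t 14.08 pos [565.7  56.1 149.1] th 130.30 tilt 0.0012 F [ 1.1 -0.3 -1.3] q6 -2.20 w 21.7 g 30.0
rz first -0.000 then d [ 0.3 -0.   0.1]
262 200
144.27942710521467 [291.56815688 214.3065902 ] [312.46339486 230.45153245] [302.01577587 222.37906133]
139.27942710521467 [291.6738294  215.54046916] [312.51235034 231.66919764] [302.09308987 223.6048334 ]
220 [ 55  76  92  93  98 114 117  74  46  44  42  42  46  50  44  31  20  23
  22  22  23  22  25  61 103 115  97  94  93  94  93  94]
222 [ 53  76  96  99 105 131 145 111  59  46  43  44  47  49  46  34  22  19
  18  19  20  19  30  76 118 124 106 101 101 101 100 100]
224 [ 62  74  85  87  92 115 137 135 121  95  70  49  44  46  49  40  22  18
  21  20  22  25  48  98 129 119  89  87  87  89  87  88]
226 [ 83  86  87  86  85  89 113 135 139 139 133 114  83  56  56  56  45  27
  22  29  62 103 128 134 119  81  73  86  86  86  87  87]
228 [ 87  85  86  74  53  51  74 114 136 140 139 140 135 129 128 134 131 116
 113 126 136 144 146 152 151 127  81  71  85  87  87  87]
230 [ 86  86  85  72  55  92 136 157 151 126 124 138 148 150 150 150 147 144
 142 140 137 148 162 165 165 165 157 133  96  86  86  85]
232 [ 77  78  78  71  97 139 159 164 161 148 125 103 107 123 137 139 139 137
 125 104 108 130 150 163 166 166 163 159 136  88  79  78]
234 [ 80  81  82  94 131 160 165 165 163 156 145 135 128 120 116 116 132 132
 110 103 121 124 119 146 164 166 165 164 148 109  84  81]
```

View pics/p_d.png

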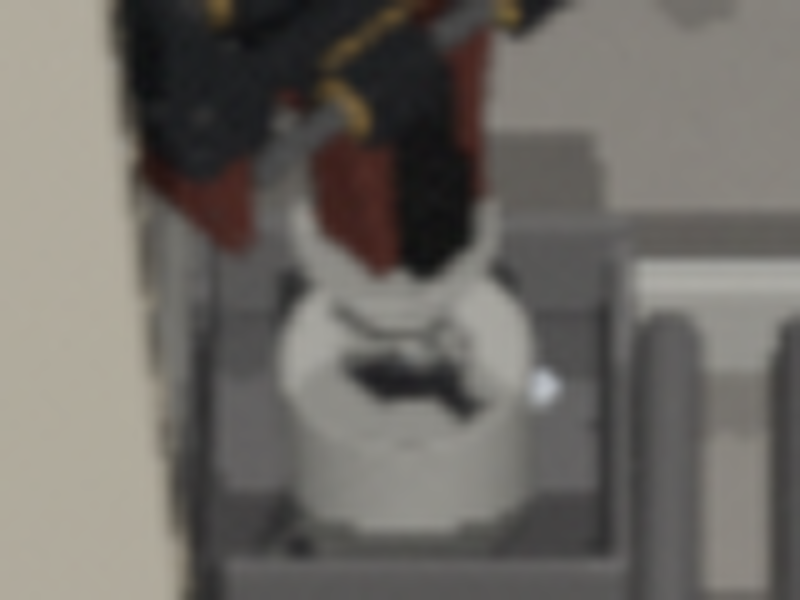

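The collar spans about cols 290-495 of the crop and sits slightly left of the rim (280-530, centre 405). That implies the plug is about 3 mm along the wing from the TCP, so I'll shift another 1 mm along tool x and lower with force checks.

```bash
python3 -m jog '[[1,0,4,0,0,0],[0,0,5,0,0,0],[0,0,0,0,0,0]]'
python3 -m jog '[[0,0,3,0,0,0],[0,0,3,0,0,0],[0,0,0,0,0,0]]'
python3 -m jog '[[0,0,2,0,0,0],[0,0,1,0,0,0],[0,0,0,0,0,0]]'
python3 -m jog '[[0,0,2,0,0,0],[0,0,1,0,0,0],[0,0,0,0,0,0]]'
python3 go.py
```

```text
t: 14.38
ee_pos: [564.7, 55.3, 139.8]
orientation: [1.081, -2.948, -0.001]
ft_force: [1.1, 0.2, -1.3]
width: 21.3
grasp_force: 30.0
t: 14.63
ee_pos: [565.0, 55.3, 134.0]
orientation: [1.082, -2.949, -0.0]
ft_force: [0.4, -1.0, -1.4]
width: 21.9
grasp_force: 30.0
t: 14.88
ee_pos: [565.2, 55.4, 131.4]
orientation: [1.082, -2.949, -0.0]
ft_force: [-0.2, -0.5, -0.7]
width: 22.3
grasp_force: 30.0
t: 15.13
ee_pos: [565.2, 55.4, 128.4]
orientation: [1.082, -2.949, -0.0]
ft_force: [-0.0, -0.3, -0.4]
width: 21.9
grasp_force: 30.0
t 15.13 pos [565.2  55.4 128.4] th 130.29 tilt 0.0004 F [-0.  -0.3 -0.4] q6 -2.20 w 21.9 g 30.0
rz first -0.000 then d [0. 0. 0.]
```

```bash
python3 -m jog '[[0,0,3,0,0,0],[0,0,3,0,0,0],[0,0,0,0,0,0]]'
python3 -m jog '[[0,0,2,0,0,0],[0,0,2,0,0,0],[0,0,0,0,0,0]]'
python3 -m jog '[[0,0,2,0,0,0],[0,0,1,0,0,0],[0,0,0,0,0,0]]'
python3 -m jog '[[0,0,1.5,0,0,0],[0,0,1.5,0,0,0],[0,0,0,0,0,0]]'
python3 go.py
```

```text
t: 15.38
ee_pos: [564.9, 55.3, 122.0]
orientation: [1.082, -2.949, -0.0]
ft_force: [-0.7, -0.6, -1.9]
width: 22.0
grasp_force: 30.0
t: 15.63
ee_pos: [565.1, 55.3, 118.2]
orientation: [1.082, -2.949, -0.0]
ft_force: [0.8, -0.8, -0.5]
width: 22.0
grasp_force: 30.0
t: 15.88
ee_pos: [565.2, 55.3, 115.4]
orientation: [1.082, -2.949, -0.0]
ft_force: [-0.3, 0.1, -0.8]
width: 21.9
grasp_force: 30.0
t: 16.13
ee_pos: [565.2, 55.4, 112.4]
orientation: [1.082, -2.949, -0.0]
ft_force: [-0.1, 0.6, -1.7]
width: 22.0
grasp_force: 30.0
t 16.13 pos [565.2  55.4 112.4] th 130.29 tilt 0.0004 F [-0.1  0.6 -1.7] q6 -2.20 w 22.0 g 30.0
rz first -0.000 then d [0. 0. 0.]
```

Pins are in the notches with no contact force. Next comes the spring.

```bash
python3 -m jog '[[0,0,2,0,0,0],[0,0,2,0,0,0],[0,0,0,0,0,0]]'
python3 -m jog '[[0,0,2,0,0,0],[0,0,1,0,0,0],[0,0,0,0,0,0]]'
python3 -m jog '[[0,0,1.5,0,0,0],[0,0,1.5,0,0,0],[0,0,0,0,0,0]]'
python3 -m jog '[[0,0,1,0,0,0],[0,0,1,0,0,0],[0,0,0,0,0,0],[0,0,0,0,0,0]]'
python3 go.py
```

```text
t: 16.38
ee_pos: [565.6, 55.4, 108.9]
orientation: [-1.082, 2.949, -0.0]
ft_force: [-1.8, 0.4, 5.5]
width: 21.9
grasp_force: 30.0
t: 16.63
ee_pos: [565.7, 55.4, 106.3]
orientation: [-1.082, 2.949, -0.0]
ft_force: [-2.1, 0.4, 8.4]
width: 21.5
grasp_force: 30.0
t: 16.88
ee_pos: [565.6, 55.4, 103.5]
orientation: [-1.082, 2.949, -0.0]
ft_force: [-2.3, 0.5, 9.0]
width: 21.9
grasp_force: 30.0
t: 17.22
ee_pos: [565.7, 55.4, 101.7]
orientation: [-1.082, 2.949, -0.0]
ft_force: [-3.0, 0.0, 10.6]
width: 21.9
grasp_force: 30.0
t 17.22 pos [565.7  55.4 101.7] th 130.29 tilt 0.0007 F [-3.   0.  10.6] q6 -2.20 w 21.9 g 30.0
rz first -0.000 then d [0. 0. 0.]
```

```bash
python3 -m jog '[[0,0,1,0,0,0],[0,0,0,0,0,0],[0,0,0,0,0,0]]'
python3 -m jog '[[0,0,1,0,0,0],[0,0,0,0,0,0],[0,0,0,0,0,0]]'
python3 go.py
```

```text
t: 17.47
ee_pos: [565.7, 55.4, 100.8]
orientation: [-1.082, 2.949, -0.0]
ft_force: [-4.0, 0.7, 11.4]
width: 21.8
grasp_force: 30.0
t: 17.72
ee_pos: [565.8, 55.4, 100.6]
orientation: [-1.082, 2.948, -0.0]
ft_force: [-5.6, -0.2, 17.6]
width: 21.8
grasp_force: 30.0
t 17.72 pos [565.8  55.4 100.6] th 130.29 tilt 0.0010 F [-5.6 -0.2 17.6] q6 -2.20 w 21.8 g 30.0
rz first -0.000 then d [0. 0. 0.]
```

```bash
python3 -m jog '[[0.5,0.4,0.5,0,0,0],[0,0,0.4,0,0,0],[0,0,0,0,0,0]]'
python3 -m jog '[[0,0.2,0,0,0,0.08],[0,0.2,0,0,0,0.08],[0,0.2,0,0,0,0.08],[0,0,0,0,0,0]]'
python3 go.py
```

```text
t: 17.97
ee_pos: [565.7, 55.5, 100.5]
orientation: [-1.081, 2.947, -0.001]
ft_force: [-5.8, -0.9, 24.0]
width: 21.9
grasp_force: 30.0
t: 18.3
ee_pos: [566.0, 56.0, 100.6]
orientation: [-0.714, 3.056, -0.001]
ft_force: [-4.8, 0.2, 22.4]
width: 21.9
grasp_force: 30.0
t 18.30 pos [566.   56.  100.6] th 116.31 tilt 0.0037 F [-4.8  0.2 22.4] q6 -1.95 w 21.9 g 30.0
rz first -0.000 then d [0. 0. 0.]
```

```bash
python3 -m jog '[[0,0.25,0,0,0,0.1],[0,0.25,0,0,0,0.1],[0,0.25,0,0,0,0.1],[0,0,0,0,0,0]]'
python3 -m jog '[[0,0.25,0,0,0,0.1],[0,0.25,0,0,0,0.1],[0,0.25,0,0,0,0.1],[0,0,0,0,0,0]]'
python3 go.py; python3 -c "
from workcell import status; print(status.get_obs()['moment'])"
```

```text
t: 18.63
ee_pos: [566.0, 56.6, 100.5]
orientation: [-0.248, 3.128, -0.0]
ft_force: [-3.4, -1.0, 22.0]
width: 21.8
grasp_force: 30.0
t: 18.97
ee_pos: [566.0, 57.6, 100.6]
orientation: [0.222, 3.129, 0.001]
ft_force: [-3.0, 0.8, 21.6]
width: 21.8
grasp_force: 30.0
t 18.97 pos [566.   57.6 100.6] th 81.87 tilt 0.0044 F [-3.   0.8 21.6] q6 -1.35 w 21.8 g 30.0
rz first -0.000 then d [0. 0. 0.]
[0.08457351 0.83212032 0.06615633]
```

```bash
python3 -m jog '[[0,0.25,0,0,0,0.1],[0,0.25,0,0,0,0.1],[0,0.25,0,0,0,0.1],[0,0,0,0,0,0]]'
python3 -m jog '[[0,0.25,0,0,0,0.1],[0,0.25,0,0,0,0.1],[0,0.15,0,0,0,0.05],[0,0,0,0,0,0]]'
python3 go.py; python3 -c "
from workcell import status; print(status.get_obs()['moment'])"
```

```text
t: 19.3
ee_pos: [566.3, 58.4, 100.6]
orientation: [0.687, 3.061, 0.002]
ft_force: [-3.2, 1.1, 20.9]
width: 21.7
grasp_force: 30.0
t: 19.63
ee_pos: [566.7, 58.8, 100.6]
orientation: [1.06, 2.953, 0.003]
ft_force: [-2.5, 1.1, 20.7]
width: 21.9
grasp_force: 30.0
t 19.63 pos [566.7  58.8 100.6] th 50.52 tilt 0.0046 F [-2.5  1.1 20.7] q6 -0.80 w 21.9 g 30.0
rz first -0.000 then d [0. 0. 0.]
[-0.01136525  0.75729262  0.13325188]
```

```bash
python3 -m jog '[[0,0.1,0.2,0,0,0.05],[0,0.1,0.2,0,0,0.04],[0,0,0,0,0,0]]' | tail -5
python3 go.py; python3 -c "
from workcell import status; print(status.get_obs()['moment'])"
python3 -m jog '[[0,0.1,0,0,0,0.04],[0,0.1,0,0,0,0.03],[0,0,0,0,0,0]]' | tail -5
python3 go.py; python3 -c "
from workcell import status; print(status.get_obs()['moment'])"
```

```text
ee_pos: [566.8, 59.0, 100.5]
orientation: [1.19, 2.903, 0.003]
ft_force: [-2.4, 0.5, 24.5]
width: 21.8
grasp_force: 30.0
t 19.88 pos [566.8  59.  100.5] th 45.41 tilt 0.0046 F [-2.4  0.5 24.5] q6 -0.71 w 21.8 g 30.0
rz first -0.000 then d [0. 0. 0.]
[-0.11419975  1.11312609  0.11131679]
ee_pos: [566.9, 59.1, 100.5]
orientation: [1.29, 2.86, 0.003]
ft_force: [-4.2, 0.1, 24.3]
width: 21.8
grasp_force: 30.0
t 20.13 pos [566.9  59.1 100.5] th 41.43 tilt 0.0046 F [-4.2  0.1 24.3] q6 -0.64 w 21.8 g 30.0
rz first -0.000 then d [0. 0. 0.]
[-0.1556736   1.05005948  0.1482841 ]
```

```bash
for i in 1; do
python3 -m jog '[[0,0.05,0,0,0,0.02],[0,0.05,0,0,0,0.02],[0,0,0,0,0,0]]' >/dev/null; done
python3 go.py; python3 -c "
from workcell import status; print(status.get_obs()['moment'])"
python3 -m jog '[[0,0,0,0,0,0.02],[0,0,0,0,0,0.02],[0,0,0,0,0,0]]' >/dev/null
python3 go.py; python3 -c "
from workcell import status; print(status.get_obs()['moment'])"
```

```text
t 20.38 pos [567.   59.2 100.5] th 39.17 tilt 0.0046 F [-4.1  1.  24.5] q6 -0.60 w 22.1 g 30.0
rz first -0.000 then d [0. 0. 0.]
[-0.14062217  1.07581682  0.25664618]
t 20.63 pos [567.   59.2 100.5] th 36.92 tilt 0.0048 F [-4.   0.5 23.9] q6 -0.56 w 21.4 g 30.1
rz first -0.000 then d [0. 0. 0.]
[-0.01402925  1.02334741  0.43859499]
```

```bash
python3 -m jog '[[0,0,0,0,0,0],[0,0,0,0,0,0],[0,0,0,0,0,0]]' | tail -4
python3 go.py; python3 -c "
from workcell import status,ticket; print(status.get_obs()['moment']); print(ticket.close_job())"
```

```text
orientation: [1.401, 2.807, 0.004]
ft_force: [-3.8, 1.8, 23.3]
width: 21.8
grasp_force: 30.1
t 20.88 pos [567.1  59.2 100.5] th 36.97 tilt 0.0047 F [-3.8  1.8 23.3] q6 -0.56 w 21.8 g 30.1
rz first -0.000 then d [0. 0. 0.]
[-0.015373    1.05265677  0.42160307]
the job is handed in; nothing more can be done
None
```

I handed the job in at 20.9 s: by the force readings, the carrier is against the end stop and the plug is pressed home (about 23 N down), turned to its stop and still gripped at 30 N; the hand-in returned no verdict.

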